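# Hold the chest lid at the bevel while its stay is fitted

### The job

I am about to screw the lid stay onto the little pine chest: the stay and its screws are in the top drawer of the steel hardware cabinet, so first pull that drawer out as far as it goes and leave it open. Then lift the chest's lid by its handle until the lid lies parallel to the blade of the sliding bevel clamped to the chest's side, and finish while still holding the lid steady there for me: do not let go of it or let it drop, do not shift the bevel's blade, and leave the other things on the bench where they are.

Things in the scene. Friction and masses are not known exactly. Their poses are not given: they have to be found in the camera images.
- cabinet: grey sheet-steel hardware cabinet, 200 deep x 200 wide x 190 mm high, fixed on the bench to the left or right of the chest. Origin under its centre, x into the cabinet (its front faces -x, roughly to the robot), z up. Three drawers one above the other with equal handles; only the top one is wanted (it holds, to see, a brass stay and screws)
- top_drawer (a joint): slide of the cabinet's top drawer, m: 0 shut, 0.115 pulled out to its stop; starts shut or up to 0.02 ajar. It slides straight out of the cabinet's front with 1 to 2 N of friction and stays where it is left
- drawer_handle (a point): middle of the top drawer's handle: a level round steel bar, 11 mm thick, 100 mm long, parallel to the drawer's front and 35 mm off it (centre), on two 8 mm posts 42 mm either side of the middle. 166 mm above the bench, 24 mm below the cabinet's top. x axis into the cabinet (the drawer opens along -x), y along the bar, z up
- chest: small pine chest, 200 deep x 280 wide x 95 mm high without its lid, fixed on the bench. Origin under its centre, x away from its front (which faces -x, roughly to the robot), y to its left, z up. The bevel's stock (dark wood, 165 x 18 x 24 mm, on its left side) and an F-clamp round its back are fixed to it
- lid (a joint): angle of the chest's lid, rad: 0 shut, growing as the front edge rises, 1.75 at the stop. The hinge is free: let go, the lid falls shut. The lid, 0.5 to 0.9 kg, is a framed pine panel with a skirt, 200 mm from hinge to front, 280 mm wide, 36 mm high
- lid_hinge (a point): middle of the lid's hinge line, at the top of the chest's back, 95 mm above the bench. Turns with the lid: x square to the hinge, from the lid's front edge towards the hinge and on (shut: level, away from the robot), y along the hinge, z square to the lid's top
- lid_handle (a point): middle of the lid's handle: a round steel bar, 11 mm thick, 110 mm long, parallel to the hinge, 35 mm off the lid's front face (centre), on two 8 mm posts 47 mm either side of the middle. In lid_hinge's frame at x -235 mm, z +18 mm: 113 mm above the bench when shut. Axes as lid_hinge
- bevel_blade (a joint): set angle of the sliding bevel's blade above level, rad, measured as the lid's angle is: the lid is parallel to the blade when lid equals this value. 0.6 to 0.95; stiff; not to be changed
- blade_tip (a point): end of the bevel's blade, a straight steel strip 20 mm wide, 2.5 mm thick, 8 mm clear of the lid's left side. Turns with the blade: x runs down the blade towards its pivot, 190 mm off, at the chest's left side near its back top corner (149 mm from lid_hinge along +y, 11 mm below the hinge line); y runs along the hinge
- sander: bystander: red and black random orbital sander, 125 mm pad, 138 mm high, origin under the pad's centre, dust box along its +x to 165 mm
- abrasive_roll: bystander: upright roll of yellow abrasive, 90 mm across, 100 mm high, origin under its centre
- cork_block: bystander: cork sanding block 115 x 65 x 38 mm, lying in front of chest and cabinet, origin under its centre
- screwdriver: bystander: screwdriver, 200 mm long, lying on the bench along its x axis, in front of what stands on the left
- tape_measure: bystander: black tape measure 72 x 42 x 66 mm, in front of what stands on the right, origin under its centre
- glue: bystander: white glue bottle, 62 mm across, 190 mm high, at the left front, origin under its centre
- wax_tin: bystander: flat metal tin, 86 mm across, 50 mm high, standing on the back half of the cabinet's top, origin under its centre
- offcut: bystander: pine offcut 170 x 44 x 22 mm, lying along the bench at the right, origin under its centre

How it is judged:
By the outcome, as a careful person would: the job done as asked, in the order asked, and still so for the second after the job is handed in, while the arm keeps its last pose, push and grip.
It also fails if it takes over 54 s, if anything falls off the work surface, if the arm or the gripper's body presses on something with over 40 N, if the wrist force passes 120 N, or if a joint passes its speed limit or range.

### The arm

A 6-joint arm with a two-finger parallel gripper is mounted at the origin on the work surface. World frame = base frame: x ahead of the robot, y to its left, z up, the work surface at z = 0. Lengths are in m, angles in rad, forces in N, time in s.
With the tool pointing down it reaches from about 0.425 to 0.95 m from the base axis. Payload 3.5 kg.
Tool frame: the origin (TCP) lies on the centre line of the jaws, within the pads' length; the fingertips stand 8 mm ahead of it and the grasp point (between the pads) lies 11 mm behind it; y points along the fingers, z is the direction in which the jaws open and shut, and the axes are right-handed (so a half turn about y gives the same grasp; the last joint's range is limited). The gripper opens to 85 mm and grips with 20 to 120 N. Pads are 22 mm wide; open, the fingers measure 114 mm over their backs; the gripper's body (76 mm by 85 mm) begins 54 mm behind the grasp point. The pads swing forward as they close: fully open they stand 13 mm farther back than shut.
Start: joints at [1.175, 0.286, 1.577, -0, 1.279, -0.15], TCP at [0.164, 0.655, 0.239] pointing down, gripper open.
Joint ranges: [-2.77, 2.77], [-0.9, 2.22], [0.21, 2.48], [-1.53, 4.67], [0.24, 2.81], [-2.84, 2.84]. Speed limits (rad/s): [2.79, 2.79, 3.14, 3.14, 3.14, 3.14].

### API

Orientations are given as a rotation vector (axis times angle).
In Python, from plant import read_state, read_camera, sign_off, search_frame, masks_of, landmark_of gives the robot as it stands.
- The arm moves only by the tool step_arm, never from a script. Its argument "commands" is a list of rows, each an object of numbers: "x", "y", "z": the shift along the tool's x, y, z in m; "wx", "wy", "wz": the turn, a rotation vector about the tool's x, y, z in degrees. In form: [{"x": .., "y": .., "z": .., "wx": .., "wy": .., "wz": ..}, ...]. A call has 1 to 8 rows; each row is the pose to reach, as a shift and turn from the pose commanded when the call began, along the tool's axes at that moment; what a row does not reach only later rows make up. A row lasts 1/10 s, in which the tool goes at most 50 mm and 8.59 degrees, less where a joint would pass 70% of its speed; a pose out of reach is approached as far as the arm can. A call with a gripper value outside its range is refused whole. "claw" is the opening, from -1 (shut) to 1 (fully open), set as the call begins (left out, the last holds). The fingers move at their own pace and stop on an object; "force" is the grip in N (left out, the last holds). Time passes only in rows, so rows that repeat a pose let the fingers close. It gives the time, the measured TCP pose, the force and the opening at its end, in the units of the state.
- read_state(): the state, without advancing time (a new reading comes with each control period).
- read_camera(name): name is "scene" or "top" or "wrist"; returns a dict with "img" (420x560x3 uint8, red, green, blue), "z_map" (420x560 float32, m along the optical axis (not along the pixel's ray), 0 where there is no reading), "K" (3x3 intrinsics, pixels), "R" (3x3) and "t" (3): a world point X has camera coordinates R X + t; the wrist camera has in their place "mount" (4x4, takes a point from camera to tool coordinates, whose origin is the TCP and whose axes are the tool frame's). Camera axes: x right, y down, z forward; pixel columns grow to the right and rows downward; lengths in m; the calibration is good to about 2 mm. A picture is of the moment at which its call begins: read the wrist's pose just before it.
- sign_off(): hands the job in, once; it reports no verdict.
Trained networks look in the newest picture that a camera, given by its name, has taken for a name from the list of things; names that differ only in an ending like _2 or _b are one class to them, and where a whole thing is asked for, a point or a joint stands for the part that bears it (a point fixed in the world has none). Each returns a list of dicts, best first, with "p" (0 to 1); they miss things now and then, are a little off and sometimes report something else, mostly with a low value. They report only what shows in the picture. A call takes as long as a camera call.
- search_frame(camera, thing): "uv" ([column, row] in pixels, amid what is visible of it).
- masks_of(camera, thing): "mask" (420x560 bool, what is visible of it) and "uv" ([column, row] in pixels, amid what is visible of it).
- landmark_of(camera, thing): "uv" ([column, row] in pixels: a listed point, or the origin of a listed thing).
The state is a dict: "time_s": time; "qpos": joint angles; "qd": joint speeds; "joint_torque": joint torques, N m; "tcp_pos": TCP position; "tcp_rot": TCP orientation; "ft_force": force on the tool from outside, world axes, zero at the start; "ft_torque": the same for the moment, N m; "opening": opening from 0.0 (shut) to 1.0 (fully open).
Only numpy, scipy, OpenCV 4.12 (cv2) and the standard library are available. Lean on these libraries where they do the work, as an engineer would, in place of code of your own. Each camera call takes 0.05 s, during which the arm holds its last target.

## Working session

There is one attempt and no reset: what is moved stays moved. The work goes in short steps, Python scripts to look and compute and a tool call to move; the robot and the scene stay as the last step left them, time stands still between calls to the robot, and variables do not carry over. Pictures are saved under pics/ and viewed, and the job is handed in when it is done.

Besides the shell and the picture viewer there is one more tool, called after "Call:" in YAML: its name, and indented under it one key for each argument. step_arm: Moves the arm, as the interface text tells. Its arguments: {"type":"object","properties":{"commands":{"type":"array"},"claw":{"type":"number"},"force":{"type":"number"}},"required":["commands"]}

```bash
ls; mkdir -p pics
cat > h.py <<'E'
import numpy as np, cv2
from scipy.spatial.transform import Rotation as Ro
from plant import *
np.set_printoptions(precision=4,suppress=True)
def save(c,n): cv2.imwrite('pics/'+n+'.png',cv2.cvtColor(c['img'],cv2.COLOR_RGB2BGR))
def pix2w(c,uv,z=None,st=None):
    u,v=uv
    if z is None:
        z=c['z_map'][int(round(v)),int(round(u))]
    p=np.linalg.inv(c['K'])@np.array([u,v,1])*z
    if 'R' in c: return c['R'].T@(p-c['t'])
    q=(c['mount']@np.r_[p,1])[:3]
    return Ro.from_rotvec(st['tcp_rot']).as_matrix()@q+st['tcp_pos']
def ray_z(c,uv,h):
    o=-c['R'].T@c['t']; d=c['R'].T@np.linalg.inv(c['K'])@np.array([uv[0],uv[1],1.])
    return o+d*(h-o[2])/d[2]
E
cat > a.py <<'E'
from h import *
s=read_state(); print({k:np.array(v) for k,v in s.items()})
for n in ('scene','top'):
    c=read_camera(n); save(c,n+'0'); np.savez('pics/'+n+'0.npz',**c)
    for t in ('drawer_handle','lid_handle','lid_hinge','blade_tip','cabinet','chest','wax_tin','cork_block','tape_measure','screwdriver','glue','sander','abrasive_roll','offcut'):
        for r in landmark_of(n,t)[:2]:
            print(n,t,round(r['p'],2),r['uv'],pix2w(c,r['uv']))
E
python3 a.py
```

```text
pics
{'time_s': array(0.), 'qpos': array([ 1.175 ,  0.2872,  1.5782, -0.    ,  1.2785, -0.15  ]), 'qd': array([ 0.0004,  0.0013,  0.0027, -0.0017,  0.0025, -0.0006]), 'joint_torque': array([ -0.001 , -40.5961, -29.2634,  -0.0002,   0.0058,  -0.    ]), 'tcp_pos': array([0.164 , 0.6541, 0.2379]), 'tcp_rot': array([-1.5645,  0.1935, -0.1925]), 'ft_force': array([ 0.5273,  0.1281, -0.2535]), 'ft_torque': array([-0.0144, -0.006 ,  0.0021]), 'opening': array(0.9996)}
scene drawer_handle 0.49 [301.7, 161.0] [0.3844 0.3114 0.0039]
scene lid_handle 0.81 [207.4, 253.4] [ 0.492  -0.2754  0.1211]
scene lid_hinge 0.66 [258.5, 292.7] [ 0.7197 -0.2436  0.1132]
scene blade_tip 0.67 [257.4, 220.6] [ 0.4646 -0.0205  0.0008]
scene cabinet 0.66 [325.0, 211.1] [0.6869 0.1088 0.1923]
scene cabinet 0.37 [149.2, 277.3] [ 0.4137 -0.4728  0.1034]
scene chest 0.55 [238.8, 286.2] [ 0.6602 -0.2776  0.1241]
scene chest 0.21 [260.6, 292.9] [ 0.7151 -0.2317  0.079 ]
scene wax_tin 0.7 [340.0, 191.9] [0.6832 0.185  0.2294]
scene wax_tin 0.65 [208.4, 232.0] [ 0.3986 -0.2052  0.0604]
scene cork_block 0.83 [259.7, 203.4
[... 747 characters left out ...]
82  0.2056]
top lid_hinge 0.24 [270.4, 246.6] [0.4157 0.0391 0.0357]
top chest 0.79 [356.3, 187.6] [ 0.5904 -0.2254  0.1286]
top chest 0.48 [198.6, 253.5] [0.3939 0.2726 0.0234]
top wax_tin 0.59 [211.6, 159.6] [0.6449 0.2026 0.2435]
top cork_block 0.6 [268.3, 246.7] [0.4149 0.0458 0.0423]
top tape_measure 0.78 [337.4, 261.0] [ 0.3689 -0.1709  0.0676]
top tape_measure 0.73 [433.7, 200.8] [ 0.5697 -0.506   0.0197]
top screwdriver 0.66 [199.7, 254.8] [0.3897 0.2691 0.0225]
top glue 0.91 [140.1, 250.1] [0.3993 0.4307 0.1183]
top sander 0.55 [99.8, 233.7] [0.4531 0.5763 0.0737]
top abrasive_roll 0.82 [423.6, 265.0] [ 0.3561 -0.4263  0.1029]
top offcut 0.77 [435.4, 203.3] [ 0.5611 -0.5108  0.0205]
```

View pics/scene0.png

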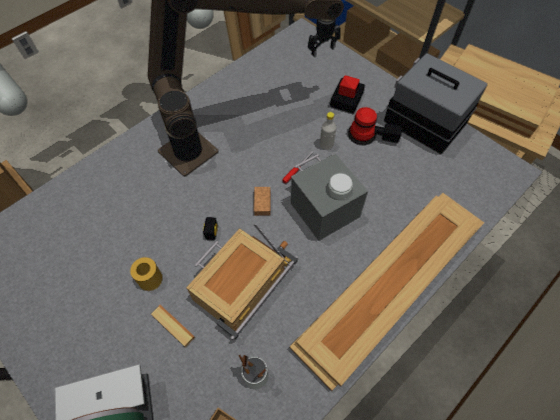

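View pics/top0.png

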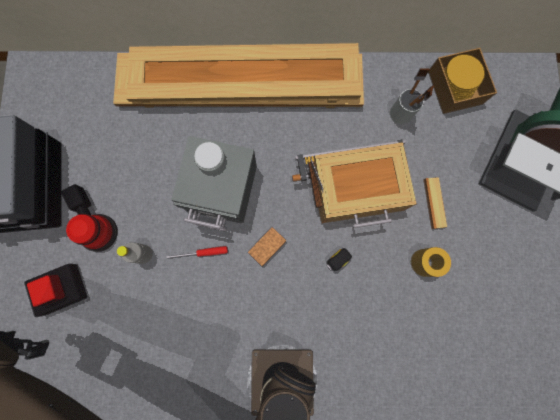

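```bash
cat > b.py <<'E'
from h import *
c=dict(np.load('pics/top0.npz'))
im=cv2.cvtColor(c['img'],cv2.COLOR_RGB2BGR)
A=cv2.resize(im[125:265,165:265],None,fx=4,fy=4,interpolation=cv2.INTER_CUBIC)
B=cv2.resize(im[125:265,285:425],None,fx=4,fy=4,interpolation=cv2.INTER_CUBIC)
cv2.imwrite('pics/A.png',A);cv2.imwrite('pics/B.png',B)
H,W=c['z_map'].shape
uu,vv=np.meshgrid(np.arange(W),np.arange(H))
P=np.linalg.inv(c['K'])@np.stack([uu.ravel(),vv.ravel(),np.ones(H*W)])*c['z_map'].ravel()
X=(c['R'].T@(P-c['t'][:,None])).T.reshape(H,W,3)
np.save('pics/X.npy',X)
def rect(m,name):
    k,l,st,cen=cv2.connectedComponentsWithStats(m.astype(np.uint8))
    i=1+np.argmax(st[1:,4]); pts=X[l==i][:,:2].astype(np.float32)
    r=cv2.minAreaRect(pts); print(name,len(pts),r,'medz',np.median(X[l==i][:,2]))
win=np.zeros((H,W),bool)
w=win.copy();w[125:250,165:265]=1
rect(w&(abs(X[...,2]-.19)<.008),'cab')
w=win.copy();w[125:250,285:425]=1
rect(w&(abs(X[...,2]-.128)<.012),'lid')
# bars
w=win.copy();w[205:235,165:240]=1
rect(w&(abs(X[...,2]-.171)<.01),'dh')
w=win.copy();w[205:240,340:400]=1
rect(w&(abs(X[...,2]-.117)<.01),'lh')
E
python3 b.py
```

```text
cab 3803 ((0.6128963828086853, 0.20849981904029846), (0.20083677768707275, 0.21054641902446747), 77.6911392211914) medz 0.19090783062544334
lid 5929 ((0.5969120264053345, -0.2550778388977051), (0.24055330455303192, 0.2830262780189514), 8.994873046875) medz 0.1295937915598951
dh 385 ((0.49483904242515564, 0.2322084903717041), (0.18418726325035095, 0.05216831713914871), 77.8956298828125) medz 0.17204252323805108
lh 199 ((0.49779269099235535, -0.2693197727203369), (0.04047840088605881, 0.119166299700737), 8.841275215148926) medz 0.11835518621166838
```

View pics/A.png

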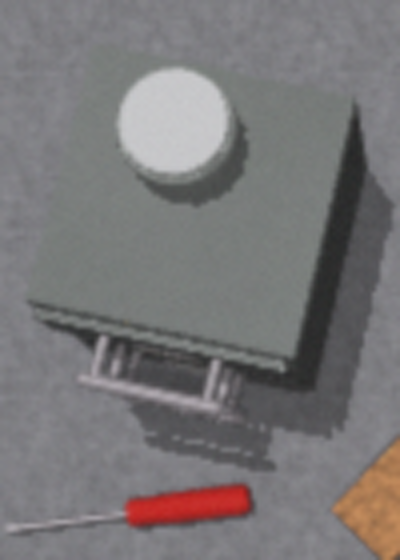

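View pics/B.png

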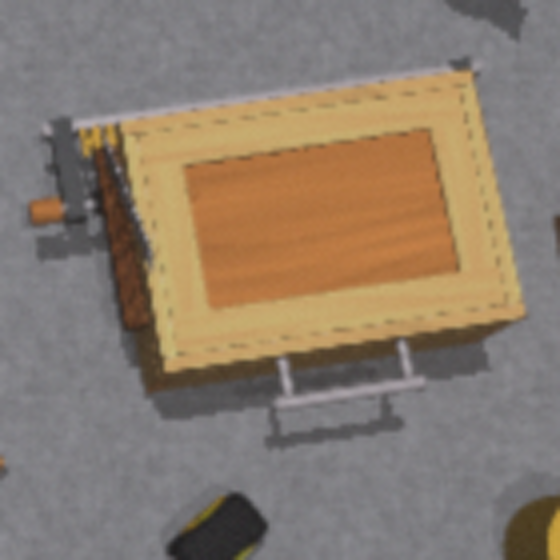

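```bash
cat > b2.py <<'E'
from h import *
c=dict(np.load('pics/top0.npz')); X=np.load('pics/X.npy')
H,W=X.shape[:2]
def comp(sl,z,tol,name):
    w=np.zeros((H,W),bool); w[sl]=1
    m=w&(abs(X[...,2]-z)<tol)
    k,l,st,cen=cv2.connectedComponentsWithStats(m.astype(np.uint8))
    i=1+np.argmax(st[1:,4]); pts=X[l==i]
    r=cv2.minAreaRect(pts[:,:2].astype(np.float32)); print(name,len(pts),r,pts[:,2].mean())
    return l==i
m=comp(np.s_[125:250,300:425],.131,.006,'lid')
m=cv2.erode(m.astype(np.uint8),np.ones((3,3)))>0
comp(np.s_[125:250,165:265],.19,.006,'cab')
# handle bars endpoints in image -> world by plane
for name,a,b,h,o in (('dh',(80,378),(238,410),.1715,(165,125)),('lh',(278,402),(424,381),.1185,(285,125))):
    A=ray_z(c,np.array(a)/4+o-.375,h);B=ray_z(c,np.array(b)/4+o-.375,h)
    print(name,A,B,(A+B)/2,np.linalg.norm(A-B),np.degrees(np.arctan2(*(A-B)[:2][::-1]))-90)
print('zrow dh');print(X[218:230,199:211,2])
print('zrow lh');print(X[218:232,366:376,2])
E
python3 b2.py
```

```text
lid 5262 ((0.6166032552719116, -0.25213611125946045), (0.20071528851985931, 0.2825985550880432), 8.844107627868652) 0.1300311544832569
cab 3759 ((0.6171920299530029, 0.20763415098190308), (0.20062664151191711, 0.2015184909105301), 77.82752227783203) 0.19088167621194346
dh [0.4862 0.2881 0.1715] [0.4629 0.1723 0.1715] [0.4746 0.2302 0.1715] 0.11809018470611198 -11.39449402791206
lh [ 0.4756 -0.2167  0.1185] [ 0.4918 -0.3288  0.1185] [ 0.4837 -0.2727  0.1185] 0.11325388668504717 8.246301497107012
zrow dh
[[ 0.0009  0.004   0.0056  0.0014  0.0005 -0.0039  0.0012  0.0006 -0.0003
  -0.0032 -0.0051  0.0032]
 [ 0.0015  0.0018  0.0018  0.0004  0.0015  0.0031  0.0025 -0.0031 -0.0024
  -0.0005  0.0016 -0.0012]
 [ 0.0033  0.002   0.0017 -0.003  -0.0016 -0.0012 -0.0007  0.001  -0.0042
  -0.0021  0.0003 -0.0028]
 [ 0.1707  0.1703  0.1691  0.1112  0.0012  0.0012 -0.0025 -0.0027  0.0015
   0.0041  0.0048 -0.0014]
 [ 0.1736  0.1695  0.1733  0.1746  0.1708  0.1685  0.1695  0.1687  0.0025
  -0.0002 -0.0005 -0.0015]
 [ 0.1693  0.1734  0.1714  0.1756  0.1762  0.1762  0.1755  0.1707  0.1688
   0.1746  0.
[... 1116 characters left out ...]
95  0.1162
   0.1193]
 [ 0.1205  0.1228  0.1194  0.1185  0.1186  0.1205  0.1232  0.1186  0.1177
   0.1165]
 [ 0.1201  0.1181  0.1153  0.116  -0.0018  0.0013 -0.0034  0.002   0.0008
  -0.0001]
 [ 0.0015  0.0055 -0.0004 -0.0023  0.0028  0.0039  0.0027  0.0001 -0.001
  -0.0003]
 [-0.0002 -0.0014  0.0003 -0.0001  0.0065  0.0035 -0.0007 -0.0006 -0.0023
   0.0011]
 [-0.0025  0.0015 -0.0003  0.0056  0.0051  0.0049 -0.0003  0.0024  0.0013
   0.0022]
 [-0.0001 -0.0052  0.0019 -0.      0.0007  0.0011 -0.0011  0.0047 -0.0028
  -0.0033]
 [-0.0024  0.0003  0.0053 -0.     -0.0001  0.0019 -0.0056  0.0032  0.004
   0.0005]
 [-0.0003 -0.0004  0.001  -0.0022 -0.0008  0.0002 -0.0021  0.003  -0.0013
   0.0037]]
```

```bash
cat > b3.py <<'E'
from h import *
X=np.load('pics/X.npy')
C=np.array([.6166,-.2521]); th=np.radians(8.84)
Rz=np.array([[np.cos(th),-np.sin(th)],[np.sin(th),np.cos(th)]])
L=(X[...,:2]-C)@Rz
m=(abs(L[...,1]-.149)<.012)&(X[...,2]>.10)&(X[...,2]<.3)&(abs(L[...,0])<.13)
p=np.c_[L[m],X[m][:,2]]; p=p[np.argsort(p[:,0])]; print(len(p))
for q in p: print(q, np.arctan2(q[2]-.084,.1-q[0]), np.hypot(q[2]-.084,.1-q[0]))
E
python3 b3.py
python3 - <<'E'
from h import *
c=dict(np.load('pics/scene0.npz'))
im=cv2.cvtColor(c['img'],cv2.COLOR_RGB2BGR)
cv2.imwrite('pics/C.png',cv2.resize(im[195:345,175:315],None,fx=4,fy=4,interpolation=cv2.INTER_CUBIC))
C=np.array([.6166,-.2521]); th=np.radians(8.84)
x=np.array([np.cos(th),np.sin(th)]);y=np.array([-x[1],x[0]])
for a in (.6,.7,.8,.9,.95):
    t=C+.1*x+.149*y-.19*np.cos(a)*x; P=np.r_[t,.084+.19*np.sin(a)]
    for n in('scene','top'):
        c=dict(np.load(f'pics/{n}0.npz')); q=c['K']@(c['R']@P+c['t']); print(a,n,q[:2]/q[2])
E
```

```text
234
[-0.1     0.1388  0.1032] 0.09590664761990059 0.20094238924060473
[-0.1     0.1385  0.125 ] 0.20215350464406895 0.20414617963400084
[-0.0988  0.1406  0.1188] 0.17325209824009366 0.20181005262461205
[-0.0978  0.1391  0.1322] 0.23891028694874103 0.20362068933192304
[-0.0965  0.141   0.1249] 0.20543394038904492 0.20071765588856852
[-0.0964  0.1411  0.1024] 0.09322282191722785 0.1972211023136694
[-0.0949  0.1386  0.1326] 0.2446215113745237 0.20086789998295193
[-0.0937  0.1407  0.1265] 0.21605481697822637 0.1982748465466844
[-0.0934  0.1407  0.103 ] 0.09770193834460567 0.19428195382136818
[-0.0918  0.138   0.132 ] 0.2454010850255947 0.19772672387079224
[-0.0916  0.1413  0.1339] 0.2548704514638872 0.19797359203672146
[-0.0906  0.1406  0.106 ] 0.11468725452664263 0.19190753074471617
[-0.0887  0.1374  0.1317] 0.24759269411095752 0.1946855491788605
[-0.0877  0.1401  0.1066] 0.11998653382081778 0.18901217758706673
[-0.0875  0.1394  0.1256] 0.218422443423714 0.1920627181460138
[-0.0855  0.1407  0.1139] 0.15996460612792288 0.18792014776579813
[-0.0848  0.1393  0.1285] 0.2360104933144162 0.19
[... 13359 characters left out ...]
402240588196549 0.03371690375092524
[0.0951 0.1397 0.1351] 1.4761528990435668 0.05135943013857073
[0.096  0.1424 0.1015] 1.347700306145922 0.017942633018309652
[0.0973 0.1486 0.1005] 1.4075748855670915 0.01673788730832258
[0.0982 0.1402 0.1149] 1.514060584683087 0.030900661635085747
[0.099  0.141  0.1235] 1.5448540794784293 0.03953017275410292
[0.1    0.1382 0.1294] 1.5706209306445407 0.045401390266682086
0.6 scene [249.1805 223.5104]
0.6 top [322.8062 200.7243]
0.7 scene [251.5123 223.1542]
0.7 top [322.7559 195.8454]
0.8 scene [254.2526 223.1907]
0.8 top [322.5616 190.4448]
0.9 scene [257.3828 223.6322]
0.9 top [322.2218 184.5835]
0.95 scene [259.0867 224.0073]
0.95 top [321.9974 181.5024]
```

View pics/C.png

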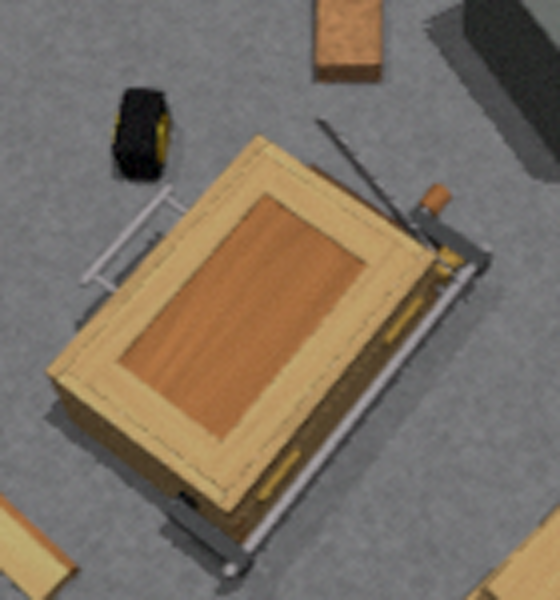

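```bash
cat >> h.py <<'E'
def Rdown(jaw_yaw, tilt=0.):
    # tool y down, z (jaw) horizontal at yaw
    z=np.array([np.cos(jaw_yaw),np.sin(jaw_yaw),0]); y=np.array([0,0,-1.])
    x=np.cross(y,z); return np.c_[x,y,z]
def go(p,R,base=None):
    s=read_state() if base is None else base
    R0=Ro.from_rotvec(s['tcp_rot']).as_matrix()
    d=R0.T@(np.array(p)-s['tcp_pos']); w=np.degrees(Ro.from_matrix(R0.T@R).as_rotvec())
    return np.round(d,4),np.round(w,2)
E
cat > q.py <<'E'
from h import *
s=read_state(); R0=Ro.from_rotvec(s['tcp_rot']).as_matrix(); print(R0)
for k in (0,180):
    R=Rdown(np.radians(-12.2+k)); print(k,go([.476,.238,.27],R), go([.164,.654,.29],R0))
X=np.load('pics/X.npy')
C=np.array([.6166,-.2521]); th=np.radians(8.84)
Rz=np.array([[np.cos(th),-np.sin(th)],[np.sin(th),np.cos(th)]])
L=(X[...,:2]-C)@Rz
m=(L[...,1]>.1475)&(L[...,1]<.153)&(X[...,2]>.1)&(X[...,2]<.3)&(L[...,0]<.09)&(L[...,0]>-.13)
p=np.c_[L[m][:,0],X[m][:,2]]; p=p[p[:,1]-.084>.5*(.1-p[:,0])]
print(cv2.minAreaRect(p.astype(np.float32)))
q=p-p.mean(0);u,sv,v=np.linalg.svd(q);print('pca',np.arctan(-v[0,1]/v[0,0]), p.mean(0), np.arctan2(p.mean(0)[1]-.084,.1-p.mean(0)[0]))
E
python3 q.py
```

```text
[[ 0.9699  0.      0.2433]
 [-0.2433  0.0001  0.9699]
 [-0.     -1.      0.0001]]
0 (array([ 0.4038, -0.0307, -0.3283]), array([-0.  , 88.12, -0.  ])) (array([-0.    , -0.0506, -0.0007]), array([0., 0., 0.]))
180 (array([ 0.4038, -0.0307, -0.3283]), array([ -0.  , -91.88,   0.  ])) (array([-0.    , -0.0506, -0.0007]), array([0., 0., 0.]))
((0.026129700243473053, 0.16366088390350342), (0.021646173670887947, 0.1668737679719925), 44.020263671875)
pca 0.8003705539809617 [0.0225 0.1703] 0.8392450924392794
```

Call:
step_arm:
  commands:
    - {"y": -0.05}
    - {"x": 0.04, "y": -0.05, "z": -0.03, "wy": 8}
    - {"x": 0.08, "y": -0.05, "z": -0.06, "wy": 16}
    - {"x": 0.12, "y": -0.05, "z": -0.09, "wy": 24}
    - {"x": 0.16, "y": -0.05, "z": -0.12, "wy": 32}
    - {"x": 0.2, "y": -0.05, "z": -0.15, "wy": 40}
    - {"x": 0.24, "y": -0.05, "z": -0.18, "wy": 48}
    - {"x": 0.27, "y": -0.05, "z": -0.21, "wy": 56}
  claw: -0.29

```text
validation failed for argument at $.co...
```

```bash
cat > g.py <<'E'
from h import *
import sys
a=[float(v) for v in sys.argv[1:]]
s=read_state(); print('t',s['time_s'],'p',np.array(s['tcp_pos']),'q',np.array(s['qpos']),'F',np.array(s['ft_force']),'o',s['opening'])
if a: print(go(a[:3],Rdown(np.radians(a[3]))))
E
python3 g.py .476 .238 .25 -12.2
```

```text
t 1.5 p [0.1642 0.6547 0.2394] q [ 1.175   0.2862  1.5767  0.      1.2786 -0.15  ] F [-0.1907 -0.8711 -0.2718] o 0.998848502958874
(array([ 0.4038, -0.0107, -0.3283]), array([-0.  , 88.12, -0.  ]))
```

Call:
step_arm:
  commands:
    - {"x": 0, "y": -0.05, "z": 0, "wx": 0, "wy": 0, "wz": 0}
    - {"x": 0.04, "y": -0.05, "z": -0.03, "wx": 0, "wy": 8, "wz": 0}
    - {"x": 0.08, "y": -0.05, "z": -0.06, "wx": 0, "wy": 16, "wz": 0}
    - {"x": 0.12, "y": -0.05, "z": -0.09, "wx": 0, "wy": 24, "wz": 0}
    - {"x": 0.16, "y": -0.05, "z": -0.12, "wx": 0, "wy": 32, "wz": 0}
    - {"x": 0.2, "y": -0.05, "z": -0.15, "wx": 0, "wy": 40, "wz": 0}
    - {"x": 0.24, "y": -0.05, "z": -0.18, "wx": 0, "wy": 48, "wz": 0}
    - {"x": 0.27, "y": -0.05, "z": -0.21, "wx": 0, "wy": 56, "wz": 0}
  claw: -0.29

```text
time_s: 2.3
tcp_pos: [0.3765, 0.3834, 0.2896]
tcp_rot: [-1.351, 0.954, -0.955]
ft_force: [0.0, -0.4, 0.1]
opening: 0.357
```

```bash
python3 g.py .476 .238 .25 -12.2
```

```text
t 2.3 p [0.3765 0.3834 0.2896] q [ 0.6058 -0.0562  1.859  -0.0004  1.3378  0.2649] F [ 0.0053 -0.4247  0.0789] o 0.3574961995828826
(array([0.1703, 0.0397, 0.0451]), array([-0.06, 31.74, -0.01]))
```

Call:
step_arm:
  commands:
    - {"x": 0.04, "y": 0, "z": 0.012, "wx": 0, "wy": 8, "wz": 0}
    - {"x": 0.08, "y": 0, "z": 0.024, "wx": 0, "wy": 16, "wz": 0}
    - {"x": 0.12, "y": 0, "z": 0.035, "wx": 0, "wy": 24, "wz": 0}
    - {"x": 0.17, "y": 0.02, "z": 0.045, "wx": 0, "wy": 31.8, "wz": 0}
    - {"x": 0.17, "y": 0.04, "z": 0.045, "wx": 0, "wy": 31.8, "wz": 0}
    - {"x": 0.17, "y": 0.04, "z": 0.045, "wx": 0, "wy": 31.8, "wz": 0}

```text
time_s: 2.9
tcp_pos: [0.4742, 0.2389, 0.246]
tcp_rot: [-1.109, 1.366, -1.361]
ft_force: [0.4, -0.0, -0.8]
opening: 0.35
```

```bash
cat > w.py <<'E'
from h import *
import sys
n=sys.argv[1]; s=read_state(); c=read_camera('wrist'); save(c,n)
np.savez('pics/'+n+'.npz',pos=s['tcp_pos'],rot=s['tcp_rot'],**c)
for t in sys.argv[2:]:
    for r in landmark_of('wrist',t)[:2]:
        print(t,round(r['p'],2),r['uv'],pix2w(c,r['uv'],st=s))
E
python3 g.py .476 .238 .25 -12.2;  python3 w.py w1 drawer_handle
```

```text
t 2.9 p [0.4742 0.2389 0.246 ] q [ 0.2754 -0.035   1.9186  0.0001  1.2646  0.4858] F [ 0.3774 -0.0228 -0.8019] o 0.35021492855812286
(array([ 0.0005, -0.004 ,  0.0019]), array([0.33, 0.15, 0.17]))
drawer_handle 0.83 [287.7, 219.8] [0.4775 0.2391 0.1715]
```

View pics/w1.png

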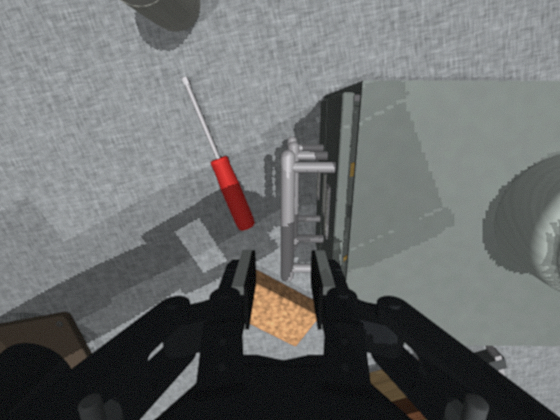

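Call:
step_arm:
  commands:
    - {"x": 0, "y": 0.03, "z": 0.003, "wx": 0, "wy": 0, "wz": 0}
    - {"x": 0, "y": 0.06, "z": 0.003, "wx": 0, "wy": 0, "wz": 0}
    - {"x": 0, "y": 0.09, "z": 0.003, "wx": 0, "wy": 0, "wz": 0}
    - {"x": 0, "y": 0.09, "z": 0.003, "wx": 0, "wy": 0, "wz": 0}

```text
time_s: 3.4
tcp_pos: [0.4753, 0.2407, 0.1563]
tcp_rot: [-1.112, 1.363, -1.358]
ft_force: [-0.6, -0.1, -0.3]
opening: 0.354
```

```bash
python3 g.py .476 .238 .155 -12.2;  python3 w.py w2 drawer_handle
```

```text
t 3.4 p [0.4753 0.2407 0.1563] q [0.2782 0.0629 1.9923 0.0002 1.0934 0.4833] F [-0.5505 -0.0768 -0.2635] o 0.3538555212986902
(array([0.0025, 0.0013, 0.0012]), array([0.36, 0.44, 0.18]))
drawer_handle 0.79 [287.6, 289.2] [0.4776 0.2405 0.1724]
```

View pics/w2.png

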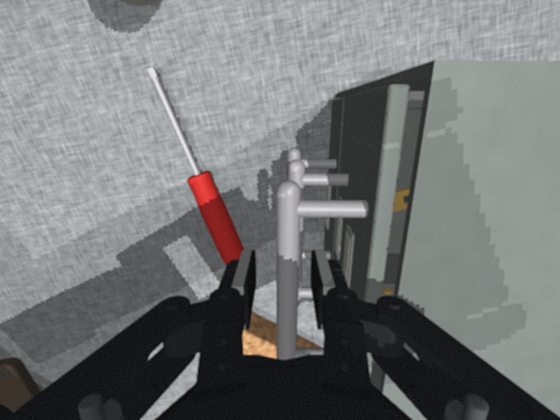

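The bar lies between the jaws (col 287, rows 190–355), fingers at cols 245 and 320. I close on it.

Call:
step_arm:
  commands:
    - {"x": 0, "y": 0, "z": 0.001, "wx": 0, "wy": 0, "wz": 0}
    - {"x": 0, "y": 0, "z": 0.001, "wx": 0, "wy": 0, "wz": 0}
    - {"x": 0, "y": 0, "z": 0.001, "wx": 0, "wy": 0, "wz": 0}
    - {"x": 0, "y": 0, "z": 0.001, "wx": 0, "wy": 0, "wz": 0}
    - {"x": 0, "y": 0, "z": 0.001, "wx": 0, "wy": 0, "wz": 0}
  claw: -1
  force: 40

```text
time_s: 4.0
tcp_pos: [0.4808, 0.2409, 0.1623]
tcp_rot: [-1.098, 1.358, -1.36]
ft_force: [-1.1, 1.9, 5.9]
opening: 0.112
```

```bash
python3 g.py .476 .238 .155 -12.2;  python3 w.py w3 drawer_handle
```

```text
t 4.0 p [0.4808 0.2409 0.1623] q [0.2752 0.0599 1.9835 0.0011 1.093  0.4824] F [-1.0619  1.8567  5.9374] o 0.11190461975044204
(array([ 0.0038,  0.0072, -0.0041]), array([-0.24,  0.3 , -0.19]))
drawer_handle 0.67 [285.7, 287.1] [0.4813 0.2373 0.1714]
drawer_handle 0.2 [194.9, 173.9] [0.4017 0.2813 0.0179]
```

View pics/w3.png

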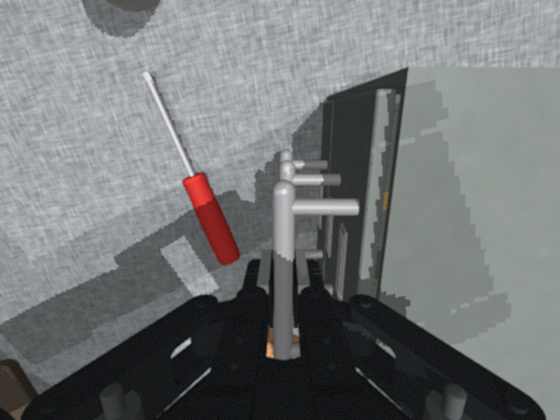

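Call:
step_arm:
  commands:
    - {"x": 0, "y": -0.004, "z": -0.01, "wx": 0, "wy": 0, "wz": 0}
    - {"x": 0, "y": -0.004, "z": -0.025, "wx": 0, "wy": 0, "wz": 0}
    - {"x": 0, "y": -0.004, "z": -0.04, "wx": 0, "wy": 0, "wz": 0}
    - {"x": 0, "y": -0.004, "z": -0.055, "wx": 0, "wy": 0, "wz": 0}
    - {"x": 0, "y": -0.004, "z": -0.07, "wx": 0, "wy": 0, "wz": 0}
    - {"x": 0, "y": -0.004, "z": -0.085, "wx": 0, "wy": 0, "wz": 0}

```text
time_s: 4.7
tcp_pos: [0.3955, 0.2592, 0.1624]
tcp_rot: [-1.098, 1.363, -1.358]
ft_force: [3.4, 8.5, -8.0]
opening: 0.109
```

```bash
python3 g.py .3726 .2602 .155 -12.2
```

```text
t 4.7 p [0.3955 0.2592 0.1624] q [ 0.3629 -0.0908  2.1318  0.0049  1.0967  0.5696] F [ 3.4101  8.496  -8.0183] o 0.1086087029395943
(array([ 0.0039,  0.0074, -0.0226]), array([-0.05,  0.23, -0.33]))
```

Call:
step_arm:
  commands:
    - {"x": -0.002, "y": 0.003, "z": -0.01, "wx": 0, "wy": 0, "wz": 0}
    - {"x": -0.002, "y": 0.003, "z": -0.02, "wx": 0, "wy": 0, "wz": 0}
    - {"x": -0.002, "y": 0.003, "z": -0.028, "wx": 0, "wy": 0, "wz": 0}
    - {"x": -0.002, "y": 0.003, "z": -0.035, "wx": 0, "wy": 0, "wz": 0}
    - {"x": -0.002, "y": 0.003, "z": -0.035, "wx": 0, "wy": 0, "wz": 0}

```text
time_s: 5.2
tcp_pos: [0.3706, 0.2648, 0.1624]
tcp_rot: [-1.086, 1.337, -1.371]
ft_force: [23.9, -7.6, -12.5]
opening: 0.109
```

```bash
python3 g.py .3726 .2602 .155 -12.2
```

```text
t 5.2 p [0.3706 0.2648 0.1624] q [ 0.4045 -0.1432  2.179  -0.0156  1.0823  0.6164] F [ 23.9397  -7.5955 -12.4684] o 0.1090573868872917
(array([0.0041, 0.0075, 0.0027]), array([-1.55,  0.47, -0.13]))
```

Call:
step_arm:
  commands:
    - {"x": 0, "y": 0.005, "z": 0.008, "wx": 0, "wy": 0, "wz": 0}
    - {"x": 0, "y": 0.005, "z": 0.014, "wx": 0, "wy": 0, "wz": 0}
    - {"x": 0, "y": 0.005, "z": 0.014, "wx": 0, "wy": 0, "wz": 0}

```text
time_s: 5.5
tcp_pos: [0.3809, 0.2626, 0.1621]
tcp_rot: [-1.098, 1.35, -1.367]
ft_force: [-0.6, -11.2, 23.2]
opening: 0.107
```

```bash
python3 g.py .3726 .2602 .155 -12.2
```

```text
t 5.5 p [0.3809 0.2626 0.1621] q [ 0.3876 -0.1169  2.1562 -0.0081  1.0935  0.598 ] F [ -0.6022 -11.2132  23.1719] o 0.10698172912429599
(array([ 0.0041,  0.007 , -0.0077]), array([-0.65,  0.36,  0.06]))
```

Call:
step_arm:
  commands:
    - {"x": -0.002, "y": -0.004, "z": -0.006, "wx": 0, "wy": 0, "wz": 0}
    - {"x": -0.002, "y": -0.004, "z": -0.011, "wx": 0, "wy": 0, "wz": 0}
    - {"x": -0.002, "y": -0.004, "z": -0.011, "wx": 0, "wy": 0, "wz": 0}
    - {"x": -0.002, "y": -0.004, "z": -0.011, "wx": 0, "wy": 0, "wz": 0}

```text
time_s: 5.9
tcp_pos: [0.3707, 0.2648, 0.1622]
tcp_rot: [-1.099, 1.344, -1.371]
ft_force: [10.6, -13.6, 3.2]
opening: 0.107
```

```bash
python3 g.py .3726 .2602 .155 -12.2
```

```text
t 5.9 p [0.3707 0.2648 0.1622] q [ 0.4041 -0.1347  2.1719 -0.0148  1.0946  0.616 ] F [ 10.564  -13.5574   3.1767] o 0.10656306431010984
(array([0.0041, 0.0073, 0.0027]), array([-0.9 ,  0.44,  0.29]))
```

At the stop again, with 10 N of pull. I open the jaws now, keeping the pose.

Call:
step_arm:
  commands:
    - {"x": 0.002, "y": 0, "z": 0.001, "wx": 0, "wy": 0, "wz": 0}
    - {"x": 0.002, "y": 0, "z": 0.001, "wx": 0, "wy": 0, "wz": 0}
    - {"x": 0.002, "y": 0, "z": 0.001, "wx": 0, "wy": 0, "wz": 0}
    - {"x": 0.002, "y": 0, "z": 0.001, "wx": 0, "wy": 0, "wz": 0}
  claw: -0.29

```text
time_s: 6.3
tcp_pos: [0.3655, 0.266, 0.159]
tcp_rot: [-1.105, 1.361, -1.36]
ft_force: [-0.6, -0.2, 0.6]
opening: 0.356
```

```bash
python3 g.py .3726 .2602 .155 -12.2; python3 w.py w4 drawer_handle
```

```text
t 6.3 p [0.3655 0.266  0.159 ] q [ 0.4038 -0.1348  2.1782  0.0003  1.0989  0.6106] F [-0.575  -0.1591  0.5718] o 0.35603414436801034
(array([0.0042, 0.004 , 0.0081]), array([0.05, 0.34, 0.01]))
drawer_handle 0.8 [295.6, 287.4] [0.3714 0.2644 0.1729]
```

View pics/w4.png

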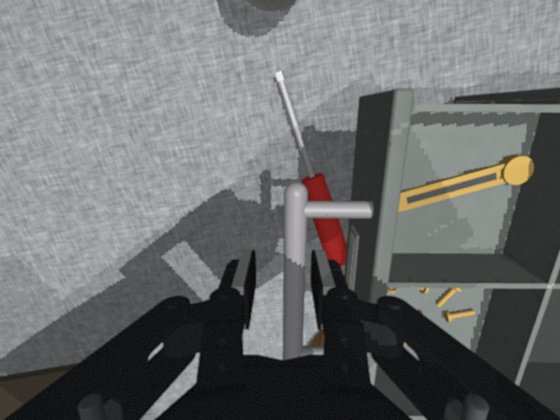

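Call:
step_arm:
  commands:
    - {"x": 0, "y": 0, "z": 0.005, "wx": 0, "wy": 0, "wz": 0}
    - {"x": 0, "y": -0.03, "z": 0.005, "wx": 0, "wy": 0, "wz": 0}
    - {"x": 0, "y": -0.07, "z": 0.005, "wx": 0, "wy": 0, "wz": 0}
    - {"x": 0, "y": -0.11, "z": 0.005, "wx": 0, "wy": 0, "wz": 0}
    - {"x": 0, "y": -0.13, "z": 0.005, "wx": 0, "wy": 0, "wz": 0}

```text
time_s: 6.9
tcp_pos: [0.3723, 0.2654, 0.2936]
tcp_rot: [-1.098, 1.357, -1.36]
ft_force: [0.7, 0.5, 1.6]
opening: 0.357
```

```bash
python3 g.py .48 0 .29 0;python3 g.py .4837 -.273 .22 8.84
cat > t.py <<'E'
from h import *
import sys
c=read_camera('top'); save(c,sys.argv[1]); np.savez('pics/'+sys.argv[1]+'.npz',**c)
for r in landmark_of('top','drawer_handle')[:2]: print(r['p'],r['uv'],pix2w(c,r['uv']))
E
python3 t.py top1
```

```text
t 6.9 p [0.3723 0.2654 0.2936] q [ 0.3967 -0.2568  2.0275  0.      1.3648  0.6039] F [0.7286 0.4629 1.6251] o 0.356639084754362
(array([0.2376, 0.0036, 0.1599]), array([ -0.31, -11.87,  -0.17]))
t 6.9 p [0.3723 0.2654 0.2936] q [ 0.3967 -0.2568  2.0275  0.      1.3648  0.6039] F [0.7286 0.4629 1.6251] o 0.356639084754362
(array([0.5042, 0.073 , 0.2194]), array([ -0.32, -20.71,  -0.15]))
0.7 [190.4, 257.8] [0.3745 0.267  0.1708]
```

View pics/top1.png

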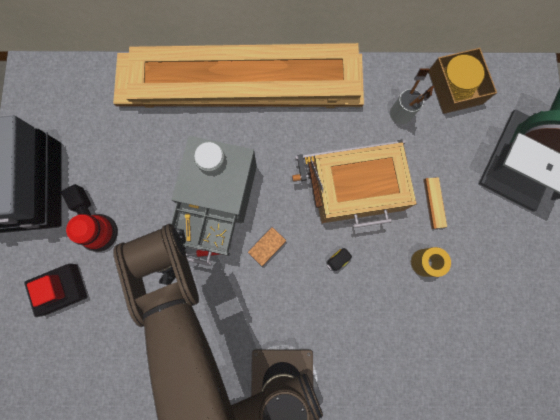

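Call:
step_arm:
  commands:
    - {"x": 0.03, "y": 0, "z": 0.03, "wx": 0, "wy": 0, "wz": 0}
    - {"x": 0.07, "y": 0, "z": 0.06, "wx": 0, "wy": -2, "wz": 0}
    - {"x": 0.11, "y": 0, "z": 0.09, "wx": 0, "wy": -4, "wz": 0}
    - {"x": 0.15, "y": 0, "z": 0.12, "wx": 0, "wy": -6, "wz": 0}
    - {"x": 0.19, "y": 0, "z": 0.14, "wx": 0, "wy": -8, "wz": 0}
    - {"x": 0.235, "y": 0, "z": 0.155, "wx": 0, "wy": -11, "wz": 0}
    - {"x": 0.28, "y": 0, "z": 0.165, "wx": 0, "wy": -13, "wz": 0}
    - {"x": 0.325, "y": 0, "z": 0.18, "wx": 0, "wy": -15, "wz": 0}

```text
time_s: 7.8
tcp_pos: [0.4792, -0.0919, 0.2871]
tcp_rot: [-1.236, 1.171, -1.166]
ft_force: [0.7, 0.2, 0.6]
opening: 0.356
```

```bash
python3 g.py .4837 -.273 .22 8.84
```

```text
t 7.8 p [ 0.4792 -0.0919  0.2871] q [-0.3979 -0.1705  1.9675  0.0002  1.3477 -0.4537] F [0.7361 0.2361 0.6049] o 0.3559725630544556
(array([ 0.1811,  0.0668, -0.0054]), array([ 0.15, -5.65, -0.09]))
```

Call:
step_arm:
  commands:
    - {"x": 0.045, "y": 0, "z": -0.001, "wx": 0, "wy": -1.5, "wz": 0}
    - {"x": 0.09, "y": 0.01, "z": -0.003, "wx": 0, "wy": -3, "wz": 0}
    - {"x": 0.135, "y": 0.03, "z": -0.004, "wx": 0, "wy": -4.5, "wz": 0}
    - {"x": 0.18, "y": 0.05, "z": -0.005, "wx": 0, "wy": -5.6, "wz": 0}
    - {"x": 0.18, "y": 0.067, "z": -0.005, "wx": 0, "wy": -5.6, "wz": 0}
    - {"x": 0.18, "y": 0.067, "z": -0.005, "wx": 0, "wy": -5.6, "wz": 0}

```text
time_s: 8.4
tcp_pos: [0.4825, -0.2699, 0.2166]
tcp_rot: [-1.276, 1.107, -1.09]
ft_force: [-0.1, -0.1, 0.3]
opening: 0.356
```

```bash
python3 g.py .4837 -.273 .102 8.84;  python3 w.py w5 lid_handle blade_tip lid_hinge
```

```text
t 8.4 p [ 0.4825 -0.2699  0.2166] q [-0.6936  0.0433  1.8951  0.0001  1.2134 -0.8434] F [-0.0957 -0.0945  0.2713] o 0.3555859940236839
(array([0.0041, 0.1146, 0.0015]), array([ 0.38, -0.26, -0.44]))
lid_handle 0.97 [286.4, 214.9] [ 0.4852 -0.2723  0.1183]
lid_handle 0.52 [313.9, 347.0] [ 0.5596 -0.4963  0.0224]
```

View pics/w5.png

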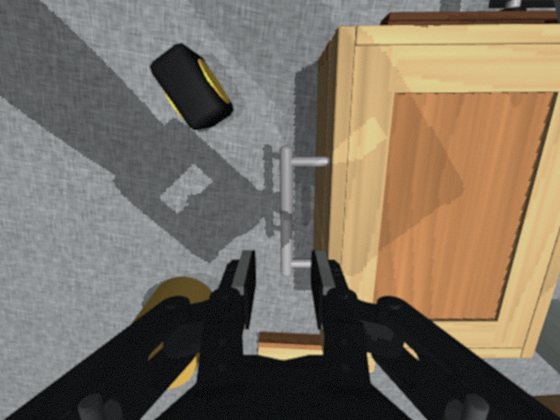

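Call:
step_arm:
  commands:
    - {"x": 0.002, "y": 0.03, "z": 0.003, "wx": 0, "wy": 0, "wz": 0}
    - {"x": 0.002, "y": 0.07, "z": 0.003, "wx": 0, "wy": 0, "wz": 0}
    - {"x": 0.002, "y": 0.1, "z": 0.003, "wx": 0, "wy": 0, "wz": 0}
    - {"x": 0.002, "y": 0.112, "z": 0.003, "wx": 0, "wy": 0, "wz": 0}
    - {"x": 0.002, "y": 0.112, "z": 0.003, "wx": 0, "wy": 0, "wz": 0}

```text
time_s: 9.1
tcp_pos: [0.4878, -0.2707, 0.1094]
tcp_rot: [-1.278, 1.098, -1.093]
ft_force: [-0.5, 0.3, 0.9]
opening: 0.358
```

```bash
python3 g.py .4837 -.273 .102 8.84;  python3 w.py w6 lid_handle
```

```text
t 9.1 p [ 0.4878 -0.2707  0.1094] q [-0.6884  0.177   1.9625 -0.      1.0046 -0.8417] F [-0.509   0.3311  0.8809] o 0.35750824454451774
(array([ 0.0017,  0.0074, -0.0044]), array([ 0.09, -0.06, -0.1 ]))
lid_handle 0.92 [278.0, 281.7] [ 0.4854 -0.2707  0.1195]
```

View pics/w6.png

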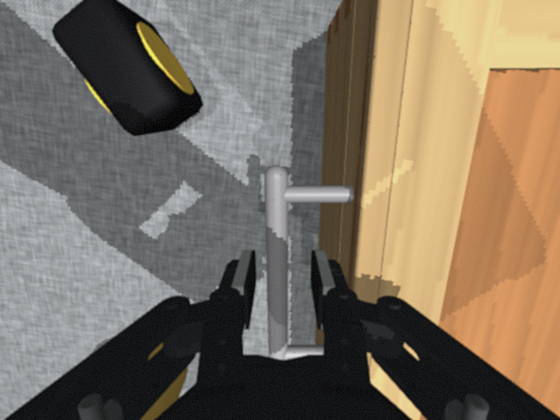

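Call:
step_arm:
  commands:
    - {"x": 0, "y": 0.006, "z": -0.003, "wx": 0, "wy": 0, "wz": 0}
    - {"x": 0, "y": 0.006, "z": -0.003, "wx": 0, "wy": 0, "wz": 0}

```text
time_s: 9.4
tcp_pos: [0.4855, -0.2726, 0.1053]
tcp_rot: [-1.277, 1.095, -1.098]
ft_force: [0.3, -0.2, 0.1]
opening: 0.349
```

Call:
step_arm:
  commands:
    - {"x": 0, "y": 0, "z": 0, "wx": 0, "wy": 0, "wz": 0}
    - {"x": 0, "y": 0, "z": 0, "wx": 0, "wy": 0, "wz": 0}
    - {"x": 0, "y": 0, "z": 0, "wx": 0, "wy": 0, "wz": 0}
    - {"x": 0, "y": 0, "z": 0, "wx": 0, "wy": 0, "wz": 0}
    - {"x": 0, "y": 0, "z": 0, "wx": 0, "wy": 0, "wz": 0}
  claw: -1
  force: 60

```text
time_s: 9.9
tcp_pos: [0.485, -0.2727, 0.1052]
tcp_rot: [-1.278, 1.096, -1.096]
ft_force: [-4.3, 0.2, 5.8]
opening: 0.107
```

```bash
python3 g.py .4837 -.273 .102 8.84
```

```text
t 9.9 p [ 0.485  -0.2727  0.1052] q [-0.6941  0.1789  1.9692 -0.0011  0.9937 -0.846 ] F [-4.2678  0.1603  5.7689] o 0.10669845142391883
(array([ 0.0001,  0.0032, -0.0014]), array([ 0.05, -0.1 ,  0.02]))
```

```bash
python3 -c "
from math import *
f=lambda t:(.235*(1-cos(t))+.018*sin(t),.235*sin(t)+.018*(cos(t)-1))
for i in range(0,18):
  t=.05*i; print(round(t,3),[round(v,4) for v in f(t)])"
```

```text
0.0 [0.0, 0.0]
0.05 [0.0012, 0.0117]
0.1 [0.003, 0.0234]
0.15 [0.0053, 0.0349]
0.2 [0.0083, 0.0463]
0.25 [0.0118, 0.0576]
0.3 [0.0158, 0.0686]
0.35 [0.0204, 0.0795]
0.4 [0.0256, 0.0901]
0.45 [0.0312, 0.1004]
0.5 [0.0374, 0.1105]
0.55 [0.0441, 0.1202]
0.6 [0.0512, 0.1295]
0.65 [0.0588, 0.1385]
0.7 [0.0669, 0.1472]
0.75 [0.0753, 0.1554]
0.8 [0.0842, 0.1631]
0.85 [0.0934, 0.1704]
```

Call:
step_arm:
  commands:
    - {"x": 0, "y": -0.012, "z": 0.001, "wx": 0, "wy": 0, "wz": 0}
    - {"x": 0, "y": -0.023, "z": 0.003, "wx": 0, "wy": 0, "wz": 0}
    - {"x": 0, "y": -0.035, "z": 0.005, "wx": 0, "wy": 0, "wz": 0}
    - {"x": 0, "y": -0.046, "z": 0.008, "wx": 0, "wy": 0, "wz": 0}
    - {"x": 0, "y": -0.0576, "z": 0.012, "wx": 0, "wy": 0, "wz": 0}
    - {"x": 0, "y": -0.0686, "z": 0.016, "wx": 0, "wy": 0, "wz": 0}

```text
time_s: 10.5
tcp_pos: [0.5001, -0.2702, 0.1738]
tcp_rot: [-1.281, 1.098, -1.094]
ft_force: [-4.1, -4.2, -2.1]
opening: 0.099
```

```bash
python3 g.py .4837 -.273 .102 8.84; python3 w.py w7 lid_handle
```

```text
t 10.5 p [ 0.5001 -0.2702  0.1738] q [-0.6726  0.1181  1.8978 -0.0032  1.1282 -0.824 ] F [-4.101  -4.1836 -2.1461] o 0.0994995931143123
(array([ 0.0003,  0.0719, -0.0163]), array([ 0.21, -0.09,  0.01]))
lid_handle 0.93 [283.3, 281.1] [ 0.5    -0.2683  0.1858]
```

View pics/w7.png

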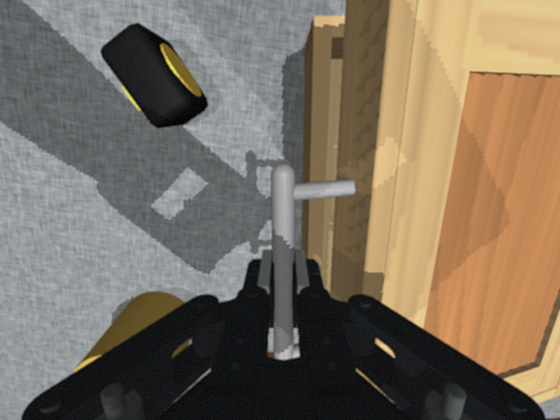

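Call:
step_arm:
  commands:
    - {"x": 0, "y": -0.011, "z": 0.005, "wx": 0, "wy": 0, "wz": 0}
    - {"x": 0, "y": -0.0215, "z": 0.01, "wx": 0, "wy": 0, "wz": 0}
    - {"x": 0, "y": -0.032, "z": 0.0155, "wx": 0, "wy": 0, "wz": 0}
    - {"x": 0, "y": -0.042, "z": 0.0216, "wx": 0, "wy": 0, "wz": 0}
    - {"x": 0, "y": -0.0516, "z": 0.0283, "wx": 0, "wy": 0, "wz": 0}
    - {"x": 0, "y": -0.061, "z": 0.0354, "wx": 0, "wy": 0, "wz": 0}
    - {"x": 0, "y": -0.07, "z": 0.043, "wx": 0, "wy": 0, "wz": 0}
    - {"x": 0, "y": -0.0786, "z": 0.051, "wx": 0, "wy": 0, "wz": 0}

```text
time_s: 11.4
tcp_pos: [0.5494, -0.2625, 0.254]
tcp_rot: [-1.283, 1.101, -1.093]
ft_force: [-7.7, -2.7, 4.3]
opening: 0.103
```

```bash
python3 g.py .4837 -.273 .102 8.84; python3 w.py w8 lid_handle
python3 - <<'E'
from h import *
for n in('scene','top'):
    c=read_camera(n); save(c,n+'2'); np.savez('pics/'+n+'2.npz',**c)
im=cv2.imread('pics/scene2.png');cv2.imwrite('pics/C2.png',cv2.resize(im[175:345,155:315],None,fx=3.5,fy=3.5,interpolation=cv2.INTER_CUBIC))
im=cv2.imread('pics/top2.png');cv2.imwrite('pics/B2.png',cv2.resize(im[125:265,285:425],None,fx=4,fy=4,interpolation=cv2.INTER_CUBIC))
E
```

```text
t 11.4 p [ 0.5494 -0.2625  0.254 ] q [-0.6103  0.1345  1.7273 -0.0049  1.285  -0.7613] F [-7.6817 -2.6621  4.3481] o 0.10275302370067031
(array([ 0.0005,  0.1525, -0.0655]), array([ 0.4 , -0.11, -0.02]))
lid_handle 0.77 [283.0, 280.6] [ 0.5493 -0.2608  0.2652]
```

View pics/w8.png

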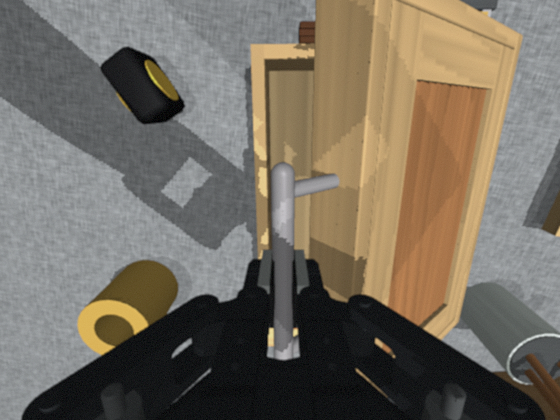

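View pics/C2.png

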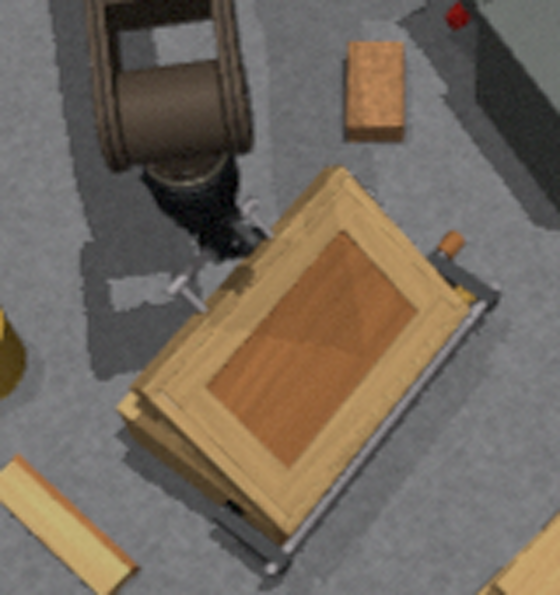

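View pics/B2.png

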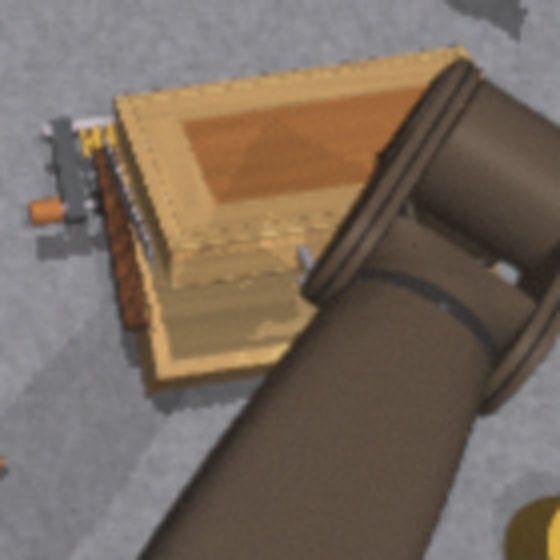

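```bash
cat > m.py <<'E'
from h import *
C=np.array([.6166,-.2521]); th=np.radians(8.84)
Rz=np.array([[np.cos(th),-np.sin(th)],[np.sin(th),np.cos(th)]])
def cloud(n):
    c=dict(np.load(f'pics/{n}.npz')); H,W=c['z_map'].shape
    uu,vv=np.meshgrid(np.arange(W),np.arange(H)); z=c['z_map'].ravel()
    P=np.linalg.inv(c['K'])@np.stack([uu.ravel(),vv.ravel(),np.ones(H*W)])*z
    X=(c['R'].T@(P-c['t'][:,None])).T[(z>0)]
    L=np.c_[(X[:,:2]-C)@Rz,X[:,2]]
    t=(abs(L[:,2])<.01)&(abs(L[:,0])<.5)&(abs(L[:,1])<.5); A=np.c_[L[t][:,:2],np.ones(t.sum())]
    k=np.linalg.lstsq(A,L[t][:,2],rcond=None)[0]
    return L,k
def blade(L):
    m=(L[:,1]>.1435)&(L[:,1]<.155)&(L[:,2]>.09)&(L[:,2]<.3)&(L[:,0]<.1)&(L[:,0]>-.13)
    p=L[m][:,[0,2]]; a=.81; cen=np.array([.1,.084])
    for i in range(20):
        d=np.array([-np.cos(a),np.sin(a)]);n=np.array([np.sin(a),np.cos(a)])
        s=(p-cen)@d; e=(p-cen)@n
        k=(s>.07)&(s<.172)&(abs(e)<.018)
        f=np.polyfit(s[k],e[k],1); a+=f[0]*.7
    pe=np.percentile(e[k],[3,50,97]); return a,f,k.sum(),pe,np.max(s[abs(e)<.012])
def lid(L,a0):
    m=(abs(L[:,1])<.132); p=L[m]; r=p-np.array([.1,0,.095])
    a=a0
    for i in range(10):
        xl=r[:,0]*np.cos(a)-r[:,2]*np.sin(a); zl=r[:,0]*np.sin(a)+r[:,2]*np.cos(a)
        k=(abs(zl-.034)<.009)&(xl>-.19)&(xl<-.012)
        f=np.polyfit(xl[k],zl[k],1); 
        k2=k&(abs(zl-np.polyval(f,xl))<.006); f=np.polyfit(xl[k2],zl[k2],1)
        # zl rises with xl => actual angle smaller? update
        a-=f[0]*.8
    return a,f,k2.sum()
if __name__=='__main__':
    import sys
    for n in ('top0','top1','top2','scene0','scene2'):
        L,k=cloud(n); print(n,'table',k,'blade',blade(L))
        if n[-1]=='2': print('  lid',[lid(L,a) for a in (.65,.7,.75)])
        else: print('  lid shut',lid(L,0.0))
E
python3 m.py
python3 - <<'E'
from math import *
# kinematic: bar pos at TCP +~.008 z
r=.2357
for b in ((.5494,-.2625,.262),):
    hx,hy=.6166+.1*cos(radians(8.84)),-.2521+.1*sin(radians(8.84))
    d=(hx-b[0])*cos(radians(8.84))+(hy-b[1])*sin(radians(8.84)); z=b[2]-.095
    print(d,z,hypot(d,z),atan2(z,d)-.0764)
E
```

```text
top0 table [-0.0002  0.001   0.0005] blade (np.float64(0.8161931961691377), array([0.    , 0.0025]), np.int64(47), array([-0.0097,  0.0036,  0.0108]), np.float64(0.19220787249569646))
  lid shut (np.float64(0.0019343241847375268), array([-0.    ,  0.0339]), np.int64(4622))
top1 table [-0.0002  0.001   0.0005] blade (np.float64(0.8252300222200888), array([0.    , 0.0013]), np.int64(47), array([-0.0094,  0.0023,  0.01  ]), np.float64(0.19292366119342377))
  lid shut (np.float64(0.002051746495529575), array([-0.    ,  0.0339]), np.int64(4606))
top2 table [-0.0002  0.0009  0.0006] blade (np.float64(0.8076901623568098), array([-0.006 ,  0.0038]), np.int64(47), array([-0.0078,  0.0043,  0.011 ]), np.float64(0.19102928113139336))
  lid [(np.float64(0.6962912538011763), array([0.    , 0.0339]), np.int64(2160)), (np.float64(0.6962912454368944), array([0.    , 0.0339]), np.int64(2160)), (np.float64(0.6962912464365896), array([0.    , 0.0339]), np.int64(2160))]
scene0 table [-0.0003 -0.0002 -0.0003] blade (np.float64(0.7918446464822092), array([-0.    ,  0.0052]), np.int64(75), array([-0.0071,  0.0062,  0.0154]), np.float64(0.18866668073525267))
  lid shut (np.float64(0.0033952470400859316), array([-0.   ,  0.033]), np.int64(3390))
scene2 table [-0.0004 -0.0001 -0.0003] blade (np.float64(0.7757252299735324), array([0.0028, 0.0131]), np.int64(17), array([0.0092, 0.0136, 0.0168]), np.float64(0.18823768645855143))
  lid [(np.float64(0.7027721236554799), array([-0.    ,  0.0345]), np.int64(3673)), (np.float64(0.7027721376494049), array([-0.    ,  0.0345]), np.int64(3673)), (np.float64(0.7027722680173644), array([0.    , 0.0345]), np.int64(3673))]
0.16799998121399512 0.167 0.23688181375509332 0.7060131535466097
```

```bash
cat > ov.py <<'E'
from m import *
def proj(c,P):
    P=np.atleast_2d(P); Wd=np.c_[P[:,:2]@Rz.T+C,P[:,2]]
    q=(c['K']@(c['R']@Wd.T+c['t'][:,None])).T; return q[:,:2]/q[:,2:]
def corners(a,y):
    d=np.array([-np.cos(a),0,np.sin(a)]);n=np.array([np.sin(a),0,np.cos(a)]);o=np.array([.1,y,.084])
    return np.array([o+.19*d+.01*n,o+.19*d-.01*n,o-.01*n,o+.01*n])
if __name__=='__main__':
  for n,x0,x1,y0,y1 in (('top0',300,332,158,204),('scene0',248,296,216,270)):
    c=dict(np.load(f'pics/{n}.npz')); tiles=[]
    for a in (None,.76,.80,.84):
        im=cv2.resize(cv2.cvtColor(c['img'],cv2.COLOR_RGB2BGR)[y0:y1,x0:x1],None,fx=8 if n=='scene0' else 6,fy=8 if n=='scene0' else 12,interpolation=cv2.INTER_CUBIC)
        sx,sy=(8,8) if n=='scene0' else (6,12)
        if n=='scene0': pass
        if a:
            for y,col in ((.15025,(0,255,0)),(.14775,(0,255,255))):
                p=(proj(c,corners(a,y))-[x0,y0]+.5)*[sx,sy]
                cv2.polylines(im,[np.int32(p*16)],True,col,1,cv2.LINE_AA,4)
        tiles.append(im)
    if n=='scene0': out=np.vstack([np.hstack(tiles[:2]),np.hstack(tiles[2:])]); out=cv2.resize(out,None,fx=.7,fy=.7,interpolation=cv2.INTER_AREA)
    else: out=np.hstack(tiles)
    print(out.shape); cv2.imwrite(f'pics/ov_{n}.png',out)
E
python3 ov.py
```

```text
(552, 768, 3)
(605, 538, 3)
```

View pics/ov_top0.png

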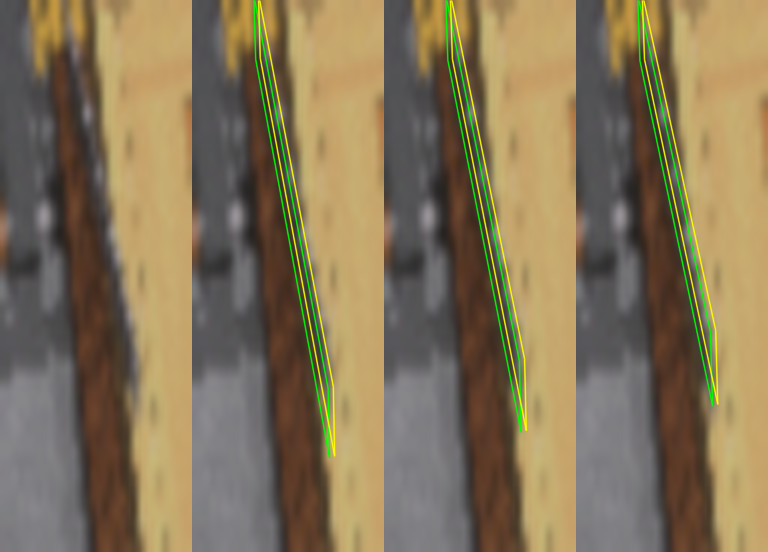

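View pics/ov_scene0.png

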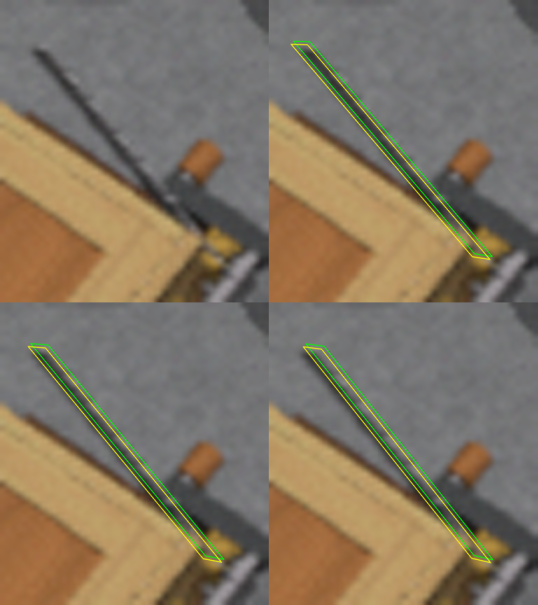

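```bash
cat > fit.py <<'E'
from ov import *
from scipy.optimize import minimize
def Lmap(c):
    H,W=c['z_map'].shape
    uu,vv=np.meshgrid(np.arange(W),np.arange(H)); z=c['z_map'].ravel()
    P=np.linalg.inv(c['K'])@np.stack([uu.ravel(),vv.ravel(),np.ones(H*W)])*z
    X=(c['R'].T@(P-c['t'][:,None])).T
    return np.c_[(X[:,:2]-C)@Rz,X[:,2]].reshape(H,W,3)
def render(c,a,off,box,S=10,pl=0.0):
    x0,x1,y0,y1=box
    pts=np.vstack([proj(c,corners(a,y)) for y in (.14775,.15025)])+off
    h=cv2.convexHull(((pts-[x0,y0]+.5)*S*16).astype(np.int32))
    im=np.zeros(((y1-y0)*S,(x1-x0)*S),np.uint8); cv2.fillPoly(im,[h],255,shift=4)
    return cv2.resize(im,(x1-x0,y1-y0),interpolation=cv2.INTER_AREA)/255.
boxes={'top':(310,328,178,205),'scene':(246,276,214,250)}
for n in ('top0','top1','scene0'):
    c=dict(np.load(f'pics/{n}.npz')); L=Lmap(c)
    box=(308,330,162,206) if n[0]=='t' else (244,300,212,270)
    x0,x1,y0,y1=box; Q=L[y0:y1,x0:x1]
    # usable rows: only blade upper part (z>.15)
    msk=((Q[...,1]>.141)&(Q[...,1]<.157)&(Q[...,2]>.142)).astype(float)
    W=np.ones_like(msk)
    # ignore the lower blade: pixels where rendered blade z would be <.15 -> mask below along axis
    far=proj(c,np.array([.1,.149,.084])+ .085*np.array([-np.cos(.81),0,np.sin(.81)]))[0]
    tip=proj(c,np.array([.1,.149,.084])+ .19*np.array([-np.cos(.81),0,np.sin(.81)]))[0]
    d=(tip-far)/np.linalg.norm(tip-far)
    uu,vv=np.meshgrid(np.arange(x0,x1),np.arange(y0,y1)); W=((uu-far[0])*d[0]+(vv-far[1])*d[1]>0).astype(float)
    print(n,'mask px',(msk*W).sum())
    best=[]
    for a in np.arange(.68,.94,.02):
        r=[]
        e0=((render(c,a,[0,0],box)-msk)**2*W).sum()
        for du in np.arange(-2.5,2.6,.25):
            for dv in np.arange(-2.5,2.6,.25):
                r.append((((render(c,a,[du,dv],box)-msk)**2*W).sum(),du,dv))
        b=min(r); rr=[x for x in r if max(abs(x[1]),abs(x[2]))<=1]; print(round(a,3),round(e0,2),[round(v,2) for v in b],[round(v,2) for v in min(rr)])
E
python3 fit.py
```

```text
top0 mask px 50.0
0.68 53.3 [np.float64(14.72), np.float64(0.5), np.float64(-2.25)] [np.float64(18.54), np.float64(0.75), np.float64(-1.0)]
0.7 43.53 [np.float64(12.1), np.float64(0.0), np.float64(-2.5)] [np.float64(15.09), np.float64(0.75), np.float64(-1.0)]
0.72 32.99 [np.float64(8.57), np.float64(0.0), np.float64(-2.5)] [np.float64(12.1), np.float64(0.5), np.float64(-1.0)]
0.74 23.21 [np.float64(5.95), np.float64(-0.25), np.float64(-2.5)] [np.float64(10.8), np.float64(0.25), np.float64(-1.0)]
0.76 14.93 [np.float64(4.07), np.float64(-0.5), np.float64(-2.5)] [np.float64(7.52), np.float64(0.0), np.float64(-1.0)]
0.78 7.89 [np.float64(3.45), np.float64(-0.75), np.float64(-2.25)] [np.float64(4.5), np.float64(-0.25), np.float64(-1.0)]
0.8 6.14 [np.float64(3.45), np.float64(-0.5), np.float64(-1.0)] [np.float64(3.45), np.float64(-0.5), np.float64(-1.0)]
0.82 10.2 [np.float64(4.16), np.float64(-0.25), np.float64(0.25)] [np.float64(4.16), np.float64(-0.25), np.float64(0.25)]
0.84 18.43 [np.float64(5.29), np.float64(-0.5), np.float64(0.5)] [np.float64(5.29), np.float64(-0.5), np.float64(0.5
[... 2954 characters left out ...]
np.float64(-0.25), np.float64(0.5)] [np.float64(5.23), np.float64(-0.25), np.float64(0.5)]
0.84 40.08 [np.float64(6.05), np.float64(-1.0), np.float64(0.25)] [np.float64(6.05), np.float64(-1.0), np.float64(0.25)]
0.86 57.87 [np.float64(8.07), np.float64(-1.25), np.float64(0.5)] [np.float64(8.61), np.float64(-1.0), np.float64(0.75)]
0.88 74.54 [np.float64(10.15), np.float64(-1.75), np.float64(0.25)] [np.float64(13.16), np.float64(-1.0), np.float64(1.0)]
0.9 91.27 [np.float64(12.92), np.float64(-2.25), np.float64(0.25)] [np.float64(22.84), np.float64(-1.0), np.float64(1.0)]
0.92 106.92 [np.float64(16.15), np.float64(-2.25), np.float64(0.5)] [np.float64(36.23), np.float64(-1.0), np.float64(1.0)]
```

Call:
step_arm:
  commands:
    - {"x": 0, "y": -0.004, "z": 0.004, "wx": 0, "wy": 0, "wz": 0}
    - {"x": 0, "y": -0.008, "z": 0.0085, "wx": 0, "wy": 0, "wz": 0}
    - {"x": 0, "y": -0.012, "z": 0.0128, "wx": 0, "wy": 0, "wz": 0}
    - {"x": 0, "y": -0.0152, "z": 0.0164, "wx": 0, "wy": 0, "wz": 0}
    - {"x": 0, "y": -0.0152, "z": 0.0164, "wx": 0, "wy": 0, "wz": 0}
    - {"x": 0, "y": -0.0152, "z": 0.0164, "wx": 0, "wy": 0, "wz": 0}

```text
time_s: 12.2
tcp_pos: [0.5663, -0.2598, 0.2705]
tcp_rot: [-1.281, 1.098, -1.095]
ft_force: [-9.3, -2.4, 6.9]
opening: 0.102
```

```bash
cat > chk.py <<'E'
from h import *
import sys
for n in('scene','top'):
    c=read_camera(n); save(c,n+sys.argv[1]); np.savez('pics/'+n+sys.argv[1]+'.npz',**c)
import m
for n in('scene','top'):
    L,k=m.cloud(n+sys.argv[1]); print(n,m.lid(L,.8))
s=read_state();b=np.array(s['tcp_pos'])+[0,0,.008]
d=(np.array([.6166,-.2521])+.1*m.Rz[:,0]-b[:2])@m.Rz[:,0]; z=b[2]-.095
print('kin',np.hypot(d,z),np.arctan2(z,d)-.0764,s['opening'],s['ft_force'],s['qd'],s['time_s'])
E
python3 chk.py 3
```

```text
scene (np.float64(0.7935684390880663), array([0.    , 0.0346]), np.int64(3615))
top (np.float64(0.7876653227146094), array([0.   , 0.034]), np.int64(1754))
kin 0.23756563031824052 0.805556538774324 0.09693650615104987 [-9.5081 -1.0322  7.0767] [-0.0007  0.0001  0.0005 -0.001   0.0008  0.0009] 12.3
```

Call:
step_arm:
  commands:
    - {"x": 0, "y": -0.001, "z": 0.0012, "wx": 0, "wy": 0, "wz": 0}
    - {"x": 0, "y": -0.001, "z": 0.0012, "wx": 0, "wy": 0, "wz": 0}
    - {"x": 0, "y": -0.001, "z": 0.0012, "wx": 0, "wy": 0, "wz": 0}
    - {"x": 0, "y": -0.001, "z": 0.0012, "wx": 0, "wy": 0, "wz": 0}
  force: 70

```text
time_s: 12.7
tcp_pos: [0.5671, -0.2597, 0.2713]
tcp_rot: [-1.282, 1.099, -1.094]
ft_force: [-9.0, -1.5, 7.5]
opening: 0.098
```

```bash
python3 chk.py 4; python3 w.py w9
python3 - <<'E'
import cv2
a=cv2.imread('pics/top4.png'); cv2.imwrite('pics/B4.png',cv2.resize(a[130:270,165:365],None,fx=4,fy=4,interpolation=cv2.INTER_CUBIC))
E
```

```text
scene (np.float64(0.7995957400589268), array([0.    , 0.0345]), np.int64(3607))
top (np.float64(0.793179390456648), array([0.    , 0.0339]), np.int64(1732))
kin 0.23761981270174892 0.8109438814571179 0.09620881515089688 [-9.6042 -1.7087  6.8159] [ 0.0012  0.0025 -0.0004  0.0012 -0.0008 -0.0003] 12.8
```

View pics/w9.png

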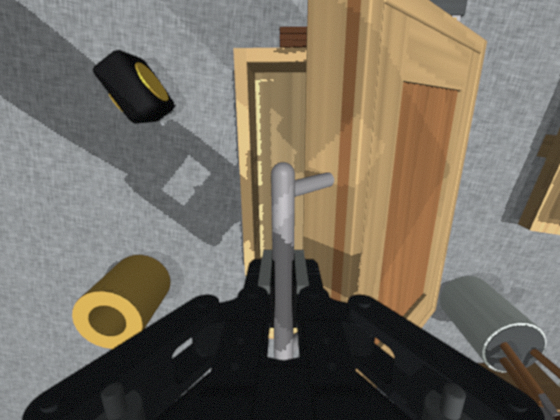

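View pics/B4.png

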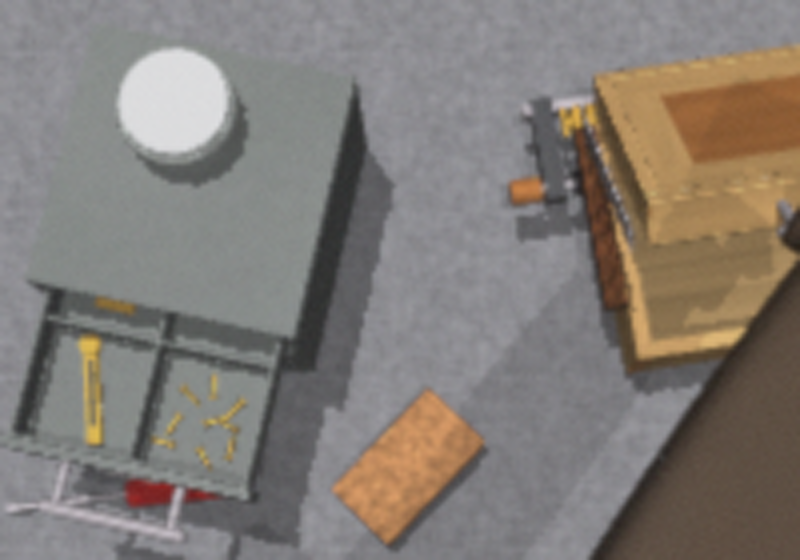

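```bash
python3 - <<'E'
from h import *
C=np.array([.6172,.2076]);th=np.radians(-12.2)
Rz=np.array([[np.cos(th),-np.sin(th)],[np.sin(th),np.cos(th)]])
for n in('top0','top1','top4','scene0','scene4'):
    c=dict(np.load(f'pics/{n}.npz')); H,W=c['z_map'].shape
    uu,vv=np.meshgrid(np.arange(W),np.arange(H)); z=c['z_map'].ravel()
    P=np.linalg.inv(c['K'])@np.stack([uu.ravel(),vv.ravel(),np.ones(H*W)])*z
    X=(c['R'].T@(P-c['t'][:,None])).T; L=np.c_[(X[:,:2]-C)@Rz,X[:,2]]
    m=(abs(L[:,2]-.17)<.008)&(L[:,0]<-.105)&(L[:,0]>-.3)&(abs(L[:,1])<.035)
    h,e=np.histogram(L[m][:,0],np.arange(-.29,-.1,.005)); x=L[m][:,0]
    k=x<x.min()+.014
    print(n,m.sum(),'bar x',np.median(x[k]),'opening',-.135-np.median(x[k]), np.percentile(x[k],[5,95]))
a=dict(np.load('pics/top0.npz'))['img'].astype(int);b=dict(np.load('pics/top4.npz'))['img'].astype(int)
for nm,(u,v) in dict(glue=(130,252),cork=(268,247),tape=(339,259),roll=(435,262),offcut=(436,203),sander=(90,232),tin=(209,157)).items():
    print(nm,abs(a[v-12:v+12,u-12:u+12]-b[v-12:v+12,u-12:u+12]).mean().round(1))
E
python3 - <<'E'
import sys; sys.path.insert(0,'.')
import os; os.chdir('.')
from fit import *
E
true
```

```text
top0 110 bar x -0.1453569120570463 opening 0.01035691205704628 [-0.1499 -0.1405]
top1 166 bar x -0.25421547400638445 opening 0.11921547400638444 [-0.2593 -0.2495]
top4 192 bar x -0.25424420621065125 opening 0.11924420621065124 [-0.2592 -0.2495]
scene0 55 bar x -0.14074863007241403 opening 0.005748630072414024 [-0.1465 -0.1373]
scene4 123 bar x -0.24969801402981975 opening 0.11469801402981974 [-0.2566 -0.2468]
glue 13.5
cork 9.5
tape 36.8
roll 11.7
offcut 15.2
sander 8.4
tin 19.8
top0 mask px 50.0
0.68 53.3 [np.float64(14.72), np.float64(0.5), np.float64(-2.25)] [np.float64(18.54), np.float64(0.75), np.float64(-1.0)]
0.7 43.53 [np.float64(12.1), np.float64(0.0), np.float64(-2.5)] [np.float64(15.09), np.float64(0.75), np.float64(-1.0)]
0.72 32.99 [np.float64(8.57), np.float64(0.0), np.float64(-2.5)] [np.float64(12.1), np.float64(0.5), np.float64(-1.0)]
0.74 23.21 [np.float64(5.95), np.float64(-0.25), np.float64(-2.5)] [np.float64(10.8), np.float64(0.25), np.float64(-1.0)]
0.76 14.93 [np.float64(4.07), np.float64(-0.5), np.float64(-2.5)] [np.float64(7.52), np.float64(0.0), np.float64(-1
[... 3438 characters left out ...]
np.float64(-0.25), np.float64(0.5)] [np.float64(5.23), np.float64(-0.25), np.float64(0.5)]
0.84 40.08 [np.float64(6.05), np.float64(-1.0), np.float64(0.25)] [np.float64(6.05), np.float64(-1.0), np.float64(0.25)]
0.86 57.87 [np.float64(8.07), np.float64(-1.25), np.float64(0.5)] [np.float64(8.61), np.float64(-1.0), np.float64(0.75)]
0.88 74.54 [np.float64(10.15), np.float64(-1.75), np.float64(0.25)] [np.float64(13.16), np.float64(-1.0), np.float64(1.0)]
0.9 91.27 [np.float64(12.92), np.float64(-2.25), np.float64(0.25)] [np.float64(22.84), np.float64(-1.0), np.float64(1.0)]
0.92 106.92 [np.float64(16.15), np.float64(-2.25), np.float64(0.5)] [np.float64(36.23), np.float64(-1.0), np.float64(1.0)]
```

```bash
python3 -c "
from plant import *
print(sign_off()); s=read_state(); print(s['tcp_pos'],s['opening'],s['time_s'])"
```

```text
the job is handed in; nothing more can be done
None
the job is handed in; nothing more can be done
```

The top drawer is out at its stop, and the arm is holding the lid by its handle at about the blade's angle, 0.79–0.80 rad. I handed the job in at about 12.9 s.

**Drawer:** The arm first felt the stop as about 25 N of pull. While easing off, the drawer slid back about 10 mm, so I pulled it out again to the same point before letting go. The last pictures put it 0.115 m (scene camera) and 0.119 m (top camera) out. It did not move while I worked on the lid.

**Lid:**

| What was measured | Scene camera | Top camera | Arm's own position |
|---|---|---|---|
| Lid angle (rad) | 0.800 | 0.793 | 0.811 |
| Blade angle from outline fits (rad) | 0.78–0.80 | 0.79–0.80 | – |
| Blade angle from point-cloud line fits (rad) | 0.79 | 0.81–0.825 | – |

- **Lid readings:** Both cameras read 0.002–0.003 rad high with the lid shut, so the true angle may be that much lower.
- **Blade readings:** The two blade methods disagree by up to about 0.03 rad. I trusted the outline fits and set the lid to those. I left out the later point-cloud fits, made when the lid or arm partly hid the blade.

**Hold:** The grip is 70 N, and the joints were at rest in the last reading, with about 12 N at the wrist.

**Bystanders:** The arm never touched the bevel. The wax tin, cork block, tape measure, abrasive roll and screwdriver were where they started as far as the last pictures show. The sander, offcut and glue I checked only by a rough picture comparison, which showed no large change. The tape measure was hidden from the top camera by the arm, but the wrist view showed it where it had been.

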